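# Hold the stool bracket flush on the tilted board

## Robot

A 6-joint arm with a two-finger parallel gripper is mounted at the origin on the work surface. World frame = base frame: x ahead of the robot, y to its left, z up, the work surface at z = 0. Lengths are in m, angles in degrees, forces in N, time in s.
With the tool pointing down it reaches from about 0.225 to 0.725 m from the base axis. Payload 3.1 kg.
Tool frame: the origin (TCP) lies between the finger pads; the fingertips stand 11 mm ahead of it and the grasp point (between the pads) lies 8 mm behind it; x points along the fingers, y is the direction in which the jaws open and shut, and the axes are right-handed (so a half turn about x gives the same grasp; the last joint's range is limited). The gripper opens to 85 mm and grips with 20 to 120 N. Pads are 22 mm wide; open, the fingers measure 114 mm over their backs; the gripper's body (76 mm by 85 mm) begins 54 mm behind the grasp point. The pads swing forward as they close: fully open they stand 13 mm farther back than shut.
Start: joints at [63.037, 2.75, 5.684, 92.934, 0, 82.678], TCP at [0.176, 0.494, 0.242] pointing down, gripper open.
Joint ranges: [-166.93, 166.93], [-56.73, 111.36], [-69.38, 81.34], [-121.58, 131.49], [-85.45, 84.26], [-180, 180]. Speed limits (degrees/s): [159.86, 159.86, 180, 180, 180, 180].

## Interface

Orientations are given as [roll, pitch, yaw] about the fixed x, y, z axes, in that order (R = Rz(yaw) Ry(pitch) Rx(roll)).
In Python, from station import bot, telemetry, optics, finish_job gives the robot as it stands. The module is installed in compiled form; this text tells all that it offers. Calls block until the motion is done:
- bot.move_ptp(position, orientation): joint-space move of the TCP to a pose.
- bot.line_to(position, orientation=None, v=0.15): straight line of the TCP; orientation=None keeps the orientation; v is the mean speed in m/s.
- bot.move_j(angles): joint-space move.
- bot.gripper_open() and bot.gripper_close(f_grip=None): open the fingers fully, or close them until they stop; f_grip is the grip in N (None keeps the last).
- bot.dwell(seconds).
- bot.inverse_kinematics(position, orientation): joint angles nearest the present ones, or None.
- telemetry.get_obs(): the state.
- optics.camera(name): name is "side" or "top" or "wrist"; returns the picture (420x560x3 uint8, red, green, blue); there is no depth.
- optics.camera_params(name): a dict with "fx", "fy", "cx", "cy" (pixels), "R" (3x3) and "t" (3): a world point X has camera coordinates R X + t. Camera axes: x right, y down, z forward; pixel columns grow to the right and rows downward; lengths in m; the calibration is good to about 2 mm. A picture is of the moment at which its call begins: read the wrist's pose just before it. camera_params takes no time and is no camera call; for the wrist camera it gives the pose at the moment of the call.
A pose or a line that the arm cannot do raises bot.Unreachable and nothing moves.
- finish_job(): hands the job in, once; it reports no verdict.
Trained networks look in the newest picture that a camera, given by its name, has taken for a name from the list of things; names that differ only in an ending like _2 or _b are one class to them, and where a whole thing is asked for, a point or a joint stands for the part that bears it (a point fixed in the world has none). Each returns a list of dicts, best first, with "score" (0 to 1); they miss things now and then, are a little off and sometimes report something else, mostly with a low value. They report only what shows in the picture. A call takes as long as a camera call. They do not tell look-alikes from the thing itself.
- optics.search_frame(camera, name): "box" ([left, top, width, height] as shares, 0 to 1, of the picture: columns of its width, rows of its height, round what is visible of it).
- optics.regions_of(camera, name): "region" (420x560 bool, what is visible of it) and "box" ([left, top, width, height] as shares, 0 to 1, of the picture: columns of its width, rows of its height, round what is visible of it).
- optics.tip_of(camera, name): "centre" ([column, row] as shares, 0 to 1, of the picture: columns of its width, rows of its height: a listed point, or the origin of a listed thing).
The state is a dict: "time": time; "joints": joint angles; "dq": joint speeds; "joint_efforts": joint torques, N m; "eef_pos": TCP position; "tool_rot": TCP orientation; "wrist_force": force on the tool from outside, world axes, zero at the start; "wrist_torque": the same for the moment, N m; "opening": opening from 0.0 (shut) to 1.0 (fully open).
Only numpy, scipy, OpenCV 4.12 (cv2) and the standard library are available. Lean on these libraries where they do the work, as an engineer would, in place of code of your own. Each camera call takes 0.05 s, during which the arm holds its last target.

## Task

Lift the moulded plywood bracket out of the open mould by its rib, tilt it to match the slope of the wooden tilt board, and hold it with its flat underside flush against the board's upper face, squarely over the blue outline, pressing lightly so the maker can nail it. Finish while still gripping the bracket and pressing it there; do not let go. Leave the stamps, bowl, hammer and awl where they are.

Things in the scene. Friction and masses are not known exactly. Their poses are not given: they have to be found in the camera images.
- bracket: brown moulded plywood bracket, about 60 g: flat plate 90 x 60 x 8 mm with one upright rib along its middle, 52 mm long (x), 16 mm thick (y), round-ended, rising 36 mm above the plate (44 mm above the underside). Origin: centre of the flat underside; x along rib and long side, y across the rib, z on the rib's side. Same after a half turn about z. Starts lying in the mould, rib up.
- mould: open aluminium mould, fixed, 156 x 126 mm (x, y), 22 mm high; cavity 96 x 66 mm, 10 mm deep, its floor 12 mm above the table, so the walls end 2 mm above the bracket's plate. Steel guide pins (10 mm wide, 12 mm high) stand on it at x +-66, y +-51 mm. Origin: centre of its underside, z up. Stands left or right.
- stand: dark wooden tilting stand, fixed: base 130 x 170 x 20 mm (x, y, z) and two upright cheeks (50 x 16 mm, centred 66 mm to either side along y, 114 mm high) carrying the tilt board. Origin: centre of its underside, z up. Stands left or right, turned by up to 23 degrees.
- tilt_board: the stand's sloping stage: pale board 120 x 112 x 20 mm (x, y, z) locked at 15 to 30 degrees, rigid. Its upper face looks up and roughly towards the robot; a blue outline 95 x 65 mm (x, y), just larger than the bracket's plate, is drawn in its middle. Origin: board's centre, 110 mm above the table; face 10 mm out along +z. x runs up the slope, y level across, z = face normal.
- nail_bowl: bystander: red plastic bowl of nails, 110 mm across, 45 mm high; origin under its centre
- hammer: bystander: hammer lying flat at the right side of the table; origin under its middle
- awl: bystander: screwdriver-like awl lying flat at the left side of the table; origin under its middle
- stamp_a: bystander: turned wooden bread stamp, 64 mm diameter, 72 mm high, standing upright between the two workplaces; origin under its centre
- stamp_b: bystander: turned wooden bread stamp, 64 mm diameter, 72 mm high, standing upright near the robot, to the right; origin under its centre
- stamp_c: bystander: turned wooden bread stamp, 64 mm diameter, 72 mm high, standing upright near the robot, to the left; origin under its centre
Not all that is in view belongs to the job. What is shaped like the bracket but green or white is not meant. What is shaped like the stand but purple is not meant.

How it is judged:
By the outcome, as a careful person would: the job done as asked, in the order asked, and still so for the second after the job is handed in, while the arm keeps its last pose, push and grip.
It also fails if it takes over 42 s, if anything falls off the work surface, if the arm or the gripper's body presses on something with over 40 N, if the wrist force passes 120 N, or if a joint passes its speed limit or range.

## Working session

There is one attempt and no reset: what is moved stays moved. The work goes in short steps, each a Python script; the robot and the scene stay as the last script left them, time stands still between calls to the robot, and variables do not carry over. Pictures are saved under pics/ and viewed, and the job is handed in when it is done.

```bash
mkdir -p pics; ls; python3 - <<'E'
from station import bot, telemetry, optics
import cv2, numpy as np
print(telemetry.get_obs())
for c in ("top","side","wrist"):
    p=optics.camera_params(c); im=optics.camera(c)
    cv2.imwrite(f"pics/{c}0.png",cv2.cvtColor(im,cv2.COLOR_RGB2BGR)); print(c,p)
    for n in ("bracket","mould","stand","tilt_board"):
        print(n,[(round(d['score'],2),np.round(np.array(d['centre'])*[560,420],1)) for d in optics.tip_of(c,n)])
print(telemetry.get_obs()['time'])
E
```

```text
pics
{'time': 0.0, 'joints': array([ 6.30382288e+01,  2.79292312e+00,  5.59026532e+00,  9.29324705e+01,
       -5.46298779e-05,  8.26767247e+01]), 'dq': array([-0.03267671, -0.00350977, -0.03559029, -0.06107807, -0.05502649,
        0.00785996]), 'joint_efforts': array([ 2.15018889e-05, -3.38780594e+01,  3.20015717e+01,  2.03165563e-02,
       -1.39652834e-04, -1.31357538e-07]), 'eef_pos': array([0.1761964 , 0.49392857, 0.24110505]), 'tool_rot': array([ -97.30011169,   89.86487165, -116.93860757]), 'wrist_force': array([0.21852643, 0.93945703, 0.49858275]), 'wrist_torque': array([-0.01348405,  0.0243911 , -0.02658968]), 'opening': 0.9993948202443097}
top {'fx': 546.7777925081211, 'fy': 546.7777925081211, 'cx': 287.0987862507474, 'cy': 211.71278186693993, 'R': array([[ 0.02193974, -0.99954816, -0.02054558],
       [-0.97997066, -0.0174324 , -0.19837745],
       [ 0.19792966,  0.02448642, -0.97991034]]), 't': array([0.00412393, 0.54659368, 1.45999704])}
bracket [(0.8, array([415.7, 255.4])), (0.73, array([372.8, 195.3])), (0.36, array([287.4, 216.3]))]
mould [(0.82, array([371.6, 190.9
[... 557 characters left out ...]
)), (0.57, array([320.8, 286.7])), (0.55, array([258.6, 202.7])), (0.5, array([309.3, 399. ]))]
mould []
stand [(0.59, array([237.6, 166.1])), (0.57, array([301.3, 178.1]))]
tilt_board [(0.95, array([300., 153.])), (0.71, array([233.1, 140. ]))]
wrist {'fx': 301.9533676927813, 'fy': 301.9533676927813, 'cx': 279.41488446800616, 'cy': 208.07568623284982, 'R': array([[ 3.35906426e-01,  9.41895362e-01,  2.48696521e-05],
       [ 8.92496192e-01, -3.18297728e-01,  3.19588960e-01],
       [ 3.01027275e-01, -1.07329789e-01, -9.47556276e-01]]), 't': array([-0.52620922, -0.04128133,  0.38021549])}
bracket []
mould []
stand [(0.87, array([219.6, 322. ]))]
tilt_board [(0.95, array([200.2, 387.3]))]
0.75
```

View pics/top0.png

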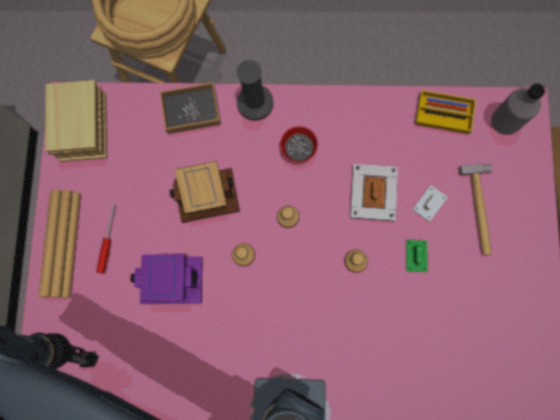

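View pics/side0.png

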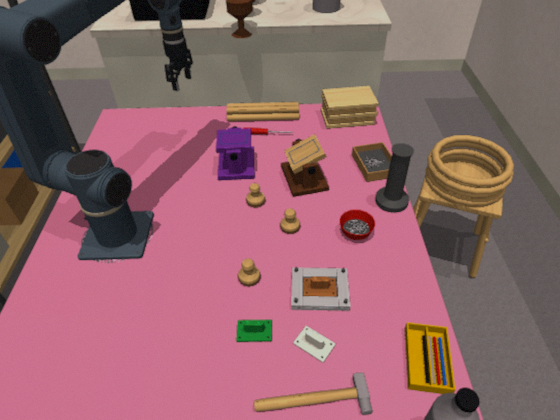

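View pics/wrist0.png

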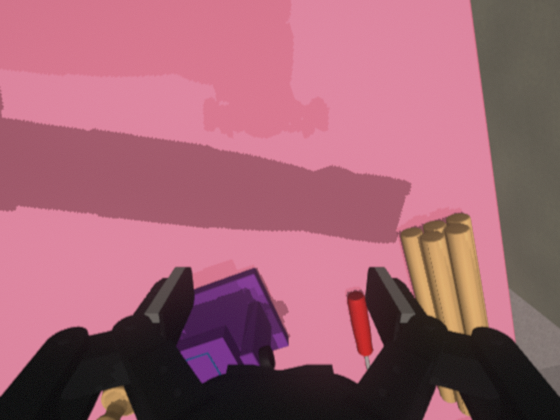

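```bash
cat > h.py <<'E'
import numpy as np, cv2
from scipy.spatial.transform import Rotation as Ro
from scipy.optimize import least_squares
def ray(p,uv,z):
    R=np.array(p['R']);t=np.array(p['t']);C=-R.T@t
    d=R.T@np.array([(uv[0]-p['cx'])/p['fx'],(uv[1]-p['cy'])/p['fy'],1])
    return C+d*(z-C[2])/d[2]
def proj(p,X):
    X=np.atleast_2d(X); c=X@np.array(p['R']).T+np.array(p['t'])
    return np.c_[p['fx']*c[:,0]/c[:,2]+p['cx'],p['fy']*c[:,1]/c[:,2]+p['cy']]
def rpy(x,y):
    "tool x dir, jaw dir -> rpy"
    x=np.array(x,float);x/=np.linalg.norm(x);y=np.array(y,float);y-=x*(x@y);y/=np.linalg.norm(y)
    return Ro.from_matrix(np.c_[x,y,np.cross(x,y)]).as_euler('xyz',degrees=True)
def save(n,im): cv2.imwrite(f"pics/{n}.png",cv2.cvtColor(im,cv2.COLOR_RGB2BGR))
E
python3 - <<'E'
from h import *
from station import bot, telemetry, optics
p=optics.camera_params("top")
for n,uv,z in (("bracket",(373,195),.012),("mould",(371.6,191),0),("mould px centre",(375,192),.022),("stand",(204,197),0),("board",(198,185),.11),("stampa",(288,216),0.05),("stampb",(357,261),.05),("stampc",(243,255),.05),("bowl",(299,145),.03)):
    print(n,ray(p,uv,z).round(3))
p=optics.camera_params("side")
print(ray(p,(300,153),.11).round(3), ray(p,(320,288),.022).round(3))
o=telemetry.get_obs(); 
w=optics.camera_params("wrist"); C=-w['R'].T@w['t']
T=Ro.from_euler('xyz',o['tool_rot'],degrees=True).as_matrix()
print("cam in tool",T.T@(C-o['eef_pos']),"axes",(T.T@w['R'].T).round(3))
for pos,dy in (([.5,-.18,.3],[0,1,0]),([.5,-.18,.3],[0,-1,0]),([.4,.18,.35],[0,1,0]),([.4,.18,.35],[0,-1,0])):
    print(bot.inverse_kinematics(pos,rpy([0,0,-1],dy)))
E
```

```text
bracket [ 0.608 -0.228  0.012]
mould [ 0.623 -0.226  0.   ]
mould px centre [ 0.615 -0.233  0.022]
stand [0.597 0.258 0.   ]
board [0.605 0.256 0.11 ]
stampa [0.535 0.012 0.05 ]
stampb [ 0.414 -0.178  0.05 ]
stampc [0.424 0.133 0.05 ]
bowl [ 0.748 -0.014  0.03 ]
[0.585 0.251 0.11 ] [ 0.615 -0.237  0.022]
cam in tool [-0.13122569  0.00119906 -0.08252959] axes [[-0.    -0.32   0.948]
 [ 1.     0.     0.   ]
 [-0.     0.948  0.32 ]]
[-27.0310739    5.06534178  14.75810546  99.69276368   0.
 -27.0310739 ]
[-27.0310739    5.06534178  14.75810546  99.69276368   0.
 152.9689261 ]
[ 15.45481813  -6.71902573   8.99945682 105.71848255   0.
  15.45481813]
[  15.45481813   -6.71902573    8.99945682  105.71848255    0.
 -164.54518187]<sys>:0: UserWarning: Gimbal lock detected. Setting third angle to zero since it is not possible to uniquely determine all angles.
```

```bash
python3 - <<'E' 2>/dev/null
from h import *
from station import bot, telemetry, optics
def look(pos,nm,names):
    bot.move_ptp(pos,rpy([0,0,-1],[0,1,0]))
    bot.dwell(0.15)
    p=optics.camera_params("wrist"); im=optics.camera("wrist"); save(nm,im)
    np.savez(f"{nm}.npz",im=im,**{k:np.array(v) for k,v in p.items()})
    for n in names:
        for d in optics.regions_of("wrist",n)[:2]: print(nm,n,round(d['score'],2),(np.array(d['box'])*[560,420,560,420]).round(1)); np.save(f"{nm}_{n}_m.npy",d['region'])
        for d in optics.tip_of("wrist",n)[:2]: print('  tip',round(d['score'],2),(np.array(d['centre'])*[560,420]).round(1))
    print(telemetry.get_obs()['time'],telemetry.get_obs()['eef_pos'])
look([.54,.25,.33],"w_stand",["tilt_board"])
look([.56,-.23,.22],"w_mould",["bracket","mould"])
E
```

```text
w_stand tilt_board 0.96 [307.2   1.8 119.1  62.6]
w_stand tilt_board 0.82 [225.2 174.  108.3 111.2]
  tip 0.81 [278.6 226.7]
2.6917 [0.53956334 0.25064447 0.32997239]
w_mould bracket 0.91 [105.7 158.   80.   86.2]
w_mould bracket 0.66 [134.3  15.   63.3  96.7]
  tip 0.74 [281.  224.5]
  tip 0.71 [168.1  64.5]
w_mould mould 0.92 [227.9 157.9 112.  129.9]
w_mould mould 0.42 [253.3 188.4  53.2  71.7]
4.8833 [ 0.56016639 -0.22963057  0.22007114]
```

```bash
python3 - <<'E'
import cv2
a=cv2.imread("pics/w_stand.png");b=cv2.imread("pics/w_mould.png")
c=cv2.hconcat([cv2.resize(a[130:310,190:360],None,fx=2.3,fy=2.3,interpolation=2),cv2.resize(b[130:310,200:370],None,fx=2.3,fy=2.3,interpolation=2)])
cv2.imwrite("pics/crops.png",c);print(c.shape)
E
```

```text
(414, 782, 3)
```

View pics/w_stand.png

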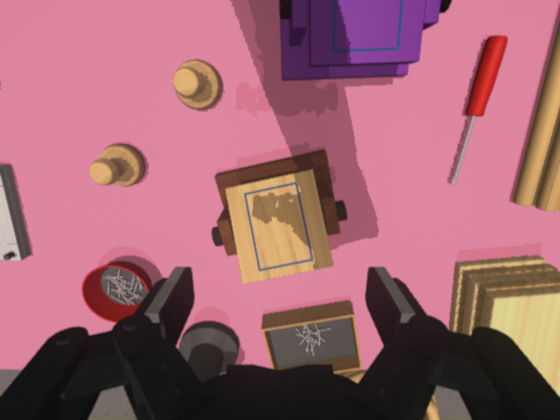

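View pics/w_mould.png

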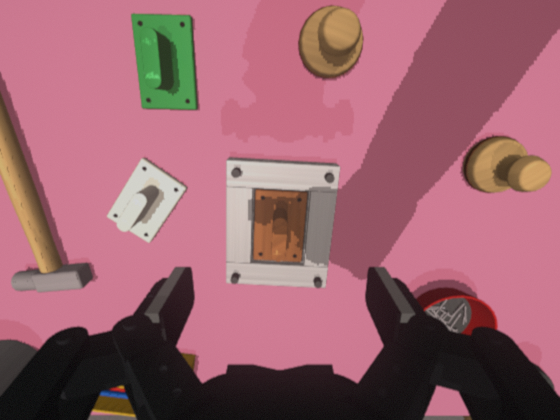

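View pics/crops.png

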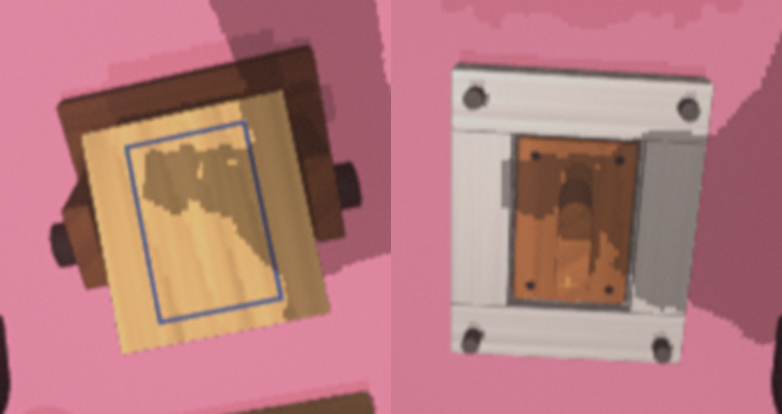

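```bash
python3 - <<'E' 2>/dev/null
from h import *
from station import bot, telemetry, optics
for el in (-64,-55,-70):
  e=np.radians(el); x=np.array([0,np.cos(e),np.sin(e)])
  for s in (1,-1):
    r=rpy(x,[s,0,0]); R=Ro.from_euler('xyz',r,degrees=True).as_matrix()
    for c in ([.58,.03,.33],[.56,.0,.35],[.5,0.03,.36]):
        tcp=np.array(c)+R@[.131,0,.083]
        print(el,s,c,tcp.round(3),bot.inverse_kinematics(tcp,r))
E
```

```text
-64 1 [0.58, 0.03, 0.33] [0.58  0.013 0.176] [-18.2275975   15.34928153   8.59964894  91.92447652  24.60589508
  69.87722479]
-64 1 [0.56, 0.0, 0.35] [ 0.56  -0.017  0.196] [-21.67423284  13.74655546   8.90478849  95.36962801  24.0402161
  66.14601177]
-64 1 [0.5, 0.03, 0.36] [0.5   0.013 0.206] [-21.03117322   3.79001858  -1.07156741  95.06662971  24.15265519
  66.83960599]
-64 -1 [0.58, 0.03, 0.33] [0.58  0.162 0.249] [ -3.7894609   11.44904456  12.41742744  92.81464001  25.93891805
 -94.21470133]
-64 -1 [0.56, 0.0, 0.35] [0.56  0.132 0.269] [ -7.00131609   8.98724182  11.8811504   96.29618224  25.79180786
 -97.78050176]
-64 -1 [0.5, 0.03, 0.36] [0.5   0.162 0.279] [ -4.39938588  -0.143349     3.36200977  95.64797548  25.91769089
 -94.89248158]
-55 1 [0.58, 0.03, 0.33] [0.58  0.037 0.175] [-19.77097871  17.64516747   8.3420757   94.02203682  32.66766878
  66.30777206]
-55 1 [0.56, 0.0, 0.35] [0.56  0.007 0.195] [-23.21450306  16.22291239   8.76388263  97.97068794  31.81222757
  62.36387409]
-55 1 [0.5, 0.03, 0.36] [0.5   0.037 0.205] [-22.77742077   6.18079169  -1.62789605  97.3589
[... 480 characters left out ...]
14.04715955   8.83515196  90.85900805  19.09235886
  71.98749116]
-70 1 [0.56, 0.0, 0.35] [ 0.56  -0.033  0.199] [-20.43573032  12.30083781   9.02441201  93.96604677  18.69285769
  68.37069572]
-70 1 [0.5, 0.03, 0.36] [ 0.5   -0.003  0.209] [-19.6254832    2.43052381  -0.67525192  93.86387278  18.79309241
  69.21974537]
-70 -1 [0.58, 0.03, 0.33] [0.58  0.153 0.235] [ -1.79835546  11.28395356  12.1296563   91.50011467  19.98972896
 -91.91368668]
-70 -1 [0.56, 0.0, 0.35] [0.56  0.123 0.255] [ -4.94248821   8.53887788  11.29278724  94.55000918  19.92247739
 -95.25796139]
-70 -1 [0.5, 0.03, 0.36] [0.5   0.153 0.265] [ -2.08716549  -0.33269101   3.0773831   94.16952774  19.98616561
 -92.22098502]
```

```bash
python3 - <<'E' 2>/dev/null
from h import *
from station import bot, telemetry, optics
e=np.radians(-64); x=np.array([0,np.cos(e),np.sin(e)])
r=rpy(x,[-1,0,0]); R=Ro.from_euler('xyz',r,degrees=True).as_matrix()
tcp=np.array([.57,.02,.34])+R@[.131,0,.083]
bot.move_ptp(tcp,r); bot.dwell(.15)
p=optics.camera_params("wrist"); im=optics.camera("wrist"); save("w_side",im)
np.savez("w_side.npz",im=im,**{k:np.array(v) for k,v in p.items()})
print(telemetry.get_obs()['time'])
c=cv2.cvtColor(im,cv2.COLOR_RGB2BGR)[130:310,180:400]
cv2.imwrite("pics/w_side_c.png",cv2.resize(c,None,fx=3,fy=3,interpolation=2))
E
```

```text
6.5
```

View pics/w_side_c.png

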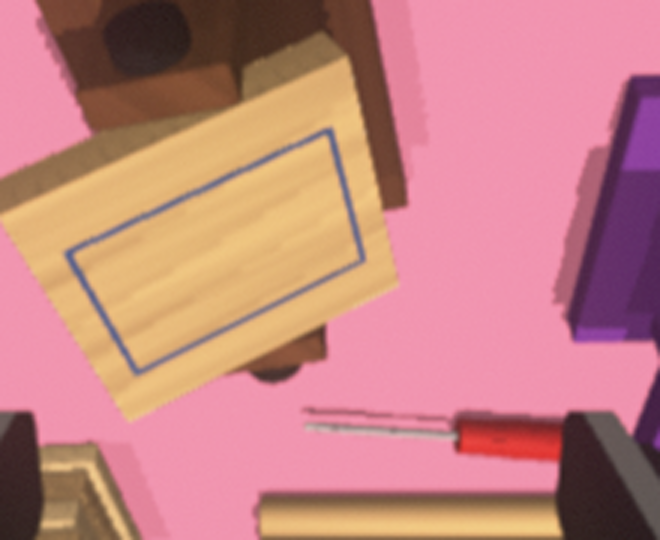

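View pics/w_side.png

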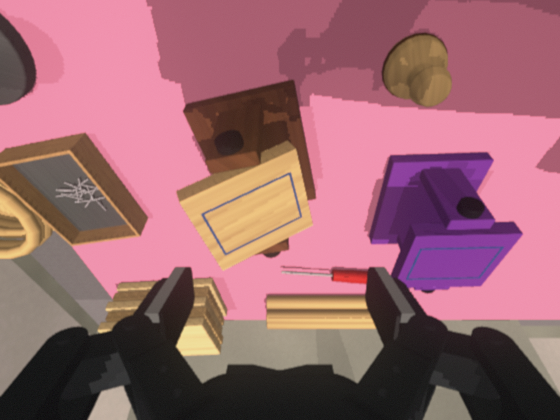

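```bash
cat > fit.py <<'E'
from h import *
def load(n):
    d=np.load(n+".npz"); return d['im'],{k:d[k] for k in d.files if k!='im'}
def uncrop(c,s,o): return (np.array(c,float)+.5)/s-.5+np.array(o)
def refine(im,q,hw=2.5):
    "refine quad corners by blue line fits; q ordered around"
    f=im.astype(float); w=np.clip(f[...,2]-0.5*(f[...,0]+f[...,1])*1.0+ 20,0,None)
    # blueness relative: b - r high on line
    b=f[...,2]-f[...,0]
    L=[]
    for i in range(4):
        a,c=q[i],q[(i+1)%4]; d=(c-a);n=np.linalg.norm(d);d/=n;m=np.array([-d[1],d[0]])
        pts=[]
        for t in np.linspace(.1,.9,25)*n:
            s=np.linspace(-hw,hw,21); P=a+d*t+np.outer(s,m)
            v=cv2.remap(b.astype(np.float32),P[:,0].astype(np.float32)[None],P[:,1].astype(np.float32)[None],1)[0]
            v=v-np.median(v); v=np.clip(v-.3*v.max(),0,None)
            if v.sum()>0: pts.append(a+d*t+m*(v@s/v.sum()))
        pts=np.array(pts,np.float32); l=cv2.fitLine(pts,cv2.DIST_HUBER,0,.01,.01).ravel(); L.append(l)
    out=[]
    for i in range(4):
        l1,l2=L[i-1],L[i]; A=np.c_[l1[:2],-l2[:2]]; k=np.linalg.solve(A,l2[2:]-l1[2:]); out.append(l1[2:]+k[0]*l1[:2])
    return np.array(out)
im1,p1=load("w_stand");im2,p2=load("w_side")
# order: low-y, low+y, high+y, high-y
o1=uncrop([(126,146),(245,122),(282,298),(159,323)],2.3,(190,130)); b1=uncrop([(82,135),(285,92),(330,312),(122,353)],2.3,(190,130))
o2=uncrop([(332,129),(364,261),(137,373),(67,254)],3,(180,130)); b2=uncrop([(348,57),(399,284),(130,420),(0,215)],3,(180,130))
r1=refine(im1,o1);r2=refine(im2,o2); print((r1-o1).round(2).tolist(),(r2-o2).round(2).tolist())
o1,o2=r1,r2
sg=np.array([(-1,-1),(-1,1),(1,1),(1,-1)])
def pose(v):
    x,y,z,yaw,t=v; return Ro.from_euler('zy',[yaw,-t],degrees=True).as_matrix() if 0 else Ro.from_euler('ZY',[yaw,-t],degrees=True).as_matrix(),np.array([x,y,z])
def pts(v,hx,hy):
    R,c=pose(v); return np.c_[sg*[hx,hy],np.full(4,.01)]@R.T+c
def res(v,use=(1,1),freez=False):
    r=[]
    if use[0]: r+=[(proj(p1,pts(v,.0475,.0325))-o1)*2,(proj(p1,pts(v,.06,.056))-b1)]
    if use[1]: r+=[(proj(p2,pts(v,.0475,.0325))-o2)*2,(proj(p2,pts(v,.06,.056))-b2)]
    r=np.concatenate(r).ravel()
    return np.r_[r,(v[2]-.11)*(500 if freez else 5e4)]
if __name__=="__main__":
    for u in ((1,1),(1,0),(0,1)):
        for fz in (0,1):
            s=least_squares(res,[.6,.25,.11,0,20],args=(u,fz),x_scale=[.01,.01,.01,5,5]); r=res(s.x,u,fz)
            print(u,fz,s.x.round(4),"rms",np.sqrt(np.mean(r**2)).round(2),np.abs(r).max().round(2))
    np.save("board.npy",least_squares(res,[.6,.25,.11,0,20],args=((1,1),0),x_scale=[.01,.01,.01,5,5]).x)
    im,p=load("w_mould")
    q=uncrop(np.array([(516,137),(638,143),(629,305),(511,301)])-[391,0],2.3,(200,130))
    pn=uncrop(np.array([(474,97),(688,108),(662,349),(473,340)])-[391,0],2.3,(200,130))
    mo=uncrop(np.array([(453,68),(711,80),(681,360),(453,353)])-[391,0],2.3,(200,130))
    def rr(v,S):
        c,s=np.cos(np.radians(v[2])),np.sin(np.radians(v[2])); out=[]
        for Q,hx,hy,z in S:
            X=sg*[hx,hy]; X=np.c_[X@np.array([[c,s],[-s,c]])+v[:2],np.full(4,z)]; out.append(proj(p,X)-Q)
        return np.concatenate(out).ravel()
    for nm,S in (("plate",[(q,.045,.03,.02)]),("cav",[(q,.048,.033,.022)]),("pins",[(pn,.066,.051,.034)]),("mould",[(mo,.078,.063,.022)])):
        s=least_squares(rr,[.6,-.23,0],args=(S,),x_scale=[.01,.01,5]); print(nm,s.x.round(4),s.fun.round(1))
E
python3 fit.py
```

```text
[[-0.02, 0.5], [-0.62, -0.19], [-0.42, -0.07], [0.29, -0.47]] [[-0.91, 0.01], [-0.35, -0.35], [-0.12, -0.14], [-0.23, -0.42]]
(1, 1) 0 [ 0.5994  0.2509  0.11   12.6377 24.3687] rms 0.59 1.39
(1, 1) 1 [ 0.5995  0.2512  0.1093 12.6457 24.3439] rms 0.5 1.17
(1, 0) 0 [ 0.5994  0.2511  0.11   12.6352 24.7348] rms 0.51 1.14
(1, 0) 1 [ 0.5997  0.2511  0.1091 12.6017 24.1959] rms 0.48 1.17
(0, 1) 0 [ 0.5993  0.2506  0.11   12.6656 24.3359] rms 0.55 1.22
(0, 1) 1 [ 0.5995  0.2515  0.109  12.7591 24.2064] rms 0.47 0.89
plate [ 0.6147 -0.2281 -2.2702] [ 0.2  0.4 -0.1 -0.1 -1.4 -0.2  1.3 -0.3]
cav [ 0.6146 -0.2281 -2.2675] [-2.6 -1.9  2.9 -2.2  1.   2.7 -1.3  2.5]
pins [ 0.6126 -0.2277 -2.8755] [-1.  -0.9  1.2 -0.8  1.   1.2 -1.1  1.3]
mould [ 0.6143 -0.2276 -2.5724] [-1.5 -0.2  1.2  0.   0.5  0.7 -0.2 -0.3]
```

```bash
python3 - <<'E' 2>/dev/null
from h import *
from station import bot, telemetry, optics
yaw=np.radians(-2.4); r=rpy([0,0,-1],[-np.sin(yaw),np.cos(yaw),0])
c=[.6145,-.228]
bot.move_ptp([*c,.13],r)
print(telemetry.get_obs()['time'],bot.inverse_kinematics([*c,.037],r))
bot.line_to([*c,.037],r,v=.12); bot.dwell(.1)
o=telemetry.get_obs(); print(o['eef_pos'],o['wrist_force'],o['time'])
p=optics.camera_params("wrist"); save("w_pre",optics.camera("wrist"))
bot.gripper_close(60)
o=telemetry.get_obs(); print(o['eef_pos'],o['tool_rot'],o['opening'],o['wrist_force'],o['time'])
save("w_grip",optics.camera("wrist"))
E
python3 -c "
import cv2
cv2.imwrite('pics/g.png',cv2.resize(cv2.hconcat([cv2.imread('pics/w_pre.png')[120:,100:460],cv2.imread('pics/w_grip.png')[120:,100:460]]),None,fx=1.1,fy=1.1))"
```

```text
7.9833 [-26.21490012  24.74251827   8.20656128  73.46404302   0.
 -23.81490012]
[ 0.61559209 -0.22853269  0.03869928] [-0.36044595 -0.25150157  0.00809289] 9.0083
[ 0.61461476 -0.22807079  0.03715002] [-27.61998241  89.9812834  -30.02035124] 0.17586743259683066 [0.62676612 0.8923169  0.53656712] 9.7
```

View pics/g.png

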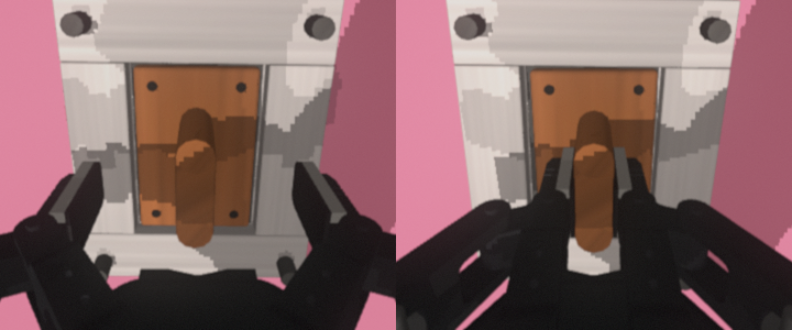

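```bash
python3 - <<'E' 2>/dev/null
from h import *
from station import bot, telemetry, optics
bot.line_to([.6146,-.2281,.20],v=.18); bot.dwell(.1)
o=telemetry.get_obs(); p=optics.camera_params("wrist"); im=optics.camera("wrist"); save("w_lift",im)
np.savez("w_lift.npz",im=im,**{k:np.array(v) for k,v in p.items()})
print(o['eef_pos'],o['tool_rot'],o['opening'],o['wrist_force'],o['wrist_torque'],o['time'])
T=Ro.from_euler('xyz',o['tool_rot'],degrees=True).as_matrix()
# bracket in tool nominal: underside at 0.02515 ahead of tcp
def B(X): X=np.atleast_2d(X); tl=np.c_[.02515-X[:,2],X[:,1],X[:,0]]; return tl@T.T+o['eef_pos']
P=B([(-.045,-.03,.008),(-.045,.03,.008),(-.026,0,.044),(.026,0,.044),(-.026,0,.008)])
uv=proj(p,P); print(uv.round(1))
b=cv2.cvtColor(im,cv2.COLOR_RGB2BGR); b=cv2.resize(b[130:390,180:380],None,fx=3,fy=3,interpolation=2)[:600]
for u in uv: cv2.circle(b,tuple(((u-[180,130]+.5)*3-.5).astype(int)),3,(255,255,0),1)
cv2.imwrite("pics/w_lift_c.png",b)
E
```

```text
[ 0.61367951 -0.22766916  0.19773578] [156.64632571  89.77780026 154.24385436] 0.17504844489707963 [ 0.67479711  0.03243466 -0.47905389] [-0.01281694 -0.03813242  0.01015927] 10.9083
[[217.5 183.8]
 [336.4 183.9]
 [276.4 250. ]
 [276.7 350.6]
 [277.1 219.1]]
```

View pics/w_lift_c.png

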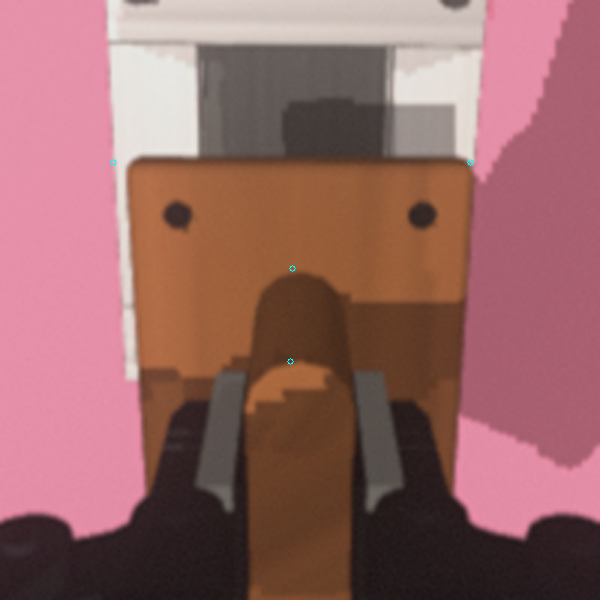

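```bash
cat > tgt.py <<'E'
from h import *
v=np.load("board.npy"); v[:2]=[.5994,.2511]; v[3:]=[12.65,24.35]
BR=Ro.from_euler('ZY',[v[3],-v[4]],degrees=True).as_matrix(); BC=v[:3]
r=rpy(-BR[:,2],BR[:,1])
def tcp(gap,dx=0,dy=0): return BC+BR@np.array([dx,dy,.01+.02515+gap])
E
python3 - <<'E' 2>/dev/null
from tgt import *
from station import bot, telemetry, optics
print(tcp(0),r,bot.inverse_kinematics(tcp(0),r))
bot.move_ptp(tcp(.08),r)
bot.line_to(tcp(.02),r,v=.1); bot.dwell(.3)
o=telemetry.get_obs(); p=optics.camera_params("wrist"); im=optics.camera("wrist"); save("w_b",im)
save("s_b",optics.camera("side")); 
print(o['eef_pos'],o['tool_rot'],o['opening'],o['wrist_force'],o['wrist_torque'],o['time'],"err",(BR.T@(o['eef_pos']-tcp(.02)))*1e3)
b=cv2.cvtColor(im,cv2.COLOR_RGB2BGR); b=cv2.resize(b[60:360,150:410],None,fx=2,fy=2,interpolation=2)
s=cv2.imread("pics/s_b.png")[60:260,200:400]
cv2.imwrite("pics/b1.png",b); cv2.imwrite("pics/b1s.png",cv2.resize(s,None,fx=3,fy=3,interpolation=2))
E
```

```text
[0.58525911 0.24792618 0.14202125] [7.9513867e-16 6.5650000e+01 1.2650000e+01] [ 17.97014676  -5.22605788 -17.83284514  53.13599458  -2.1909305
   4.84925285]
[0.57752358 0.24629951 0.16129304] [1.64095831e-02 6.55614789e+01 1.26733614e+01] 0.17520522244137718 [ 0.81111244  0.13388063 -0.96562975] [-0.1458124   0.50637078 -0.05174524] 13.7333 err [0.74506171 0.10685674 0.81633489]
```

View pics/b1.png

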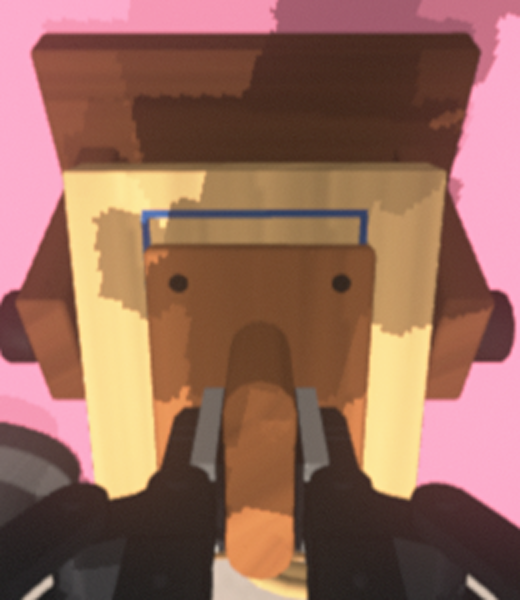

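View pics/b1s.png

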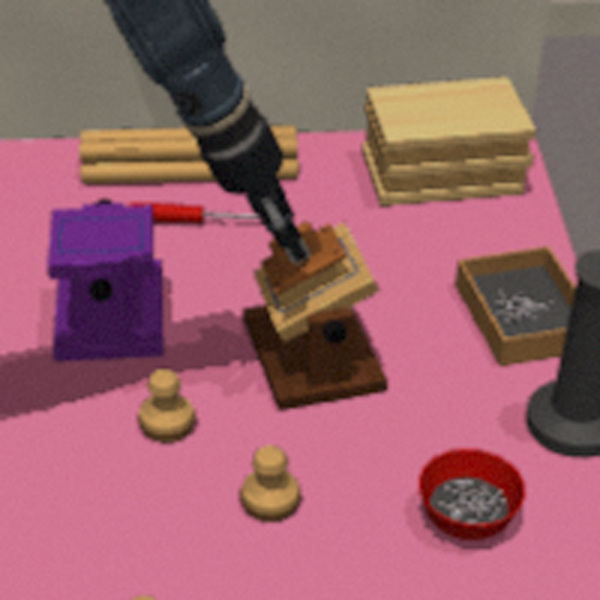

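```bash
cat > im.py <<'E'
from tgt import *
from station import bot, telemetry, optics
def snap(n,g):
    o=telemetry.get_obs(); p=optics.camera_params("wrist"); im=optics.camera("wrist"); save(n,im)
    np.savez(f"{n}.npz",im=im,**{k:np.array(v) for k,v in p.items()})
    print(o['time'],"F board frame",(BR.T@o['wrist_force']).round(2),"T",o['wrist_torque'].round(3),"pos in board mm",((BR.T@(o['eef_pos']-tcp(0)))*1e3).round(2),o['tool_rot'].round(2),o['opening'].round(3))
    b=cv2.cvtColor(im,cv2.COLOR_RGB2BGR); b=cv2.resize(b[100:300,170:390],None,fx=3,fy=3,interpolation=2)
    cv2.imwrite(f"pics/{n}_c.png",b)
E
python3 - <<'E' 2>/dev/null
from im import *
bot.line_to(tcp(.004,-.0003,-.0015),r,v=.05); bot.dwell(.4)
snap("w_c",.004)
E
sed -i "s/o\['opening'\].round(3)/round(float(o['opening']),3)/" im.py; python3 - <<'E' 2>&1 | grep -v -i gimbal
from im import *
snap("w_c",.004)
E
```

```text
14.7583 F board frame [-0.61  0.4  -0.82] T [-0.089  0.478  0.002] pos in board mm [-0.09 -1.5   4.21] [ 0.   65.62 12.65] 0.18
```

View pics/w_c_c.png

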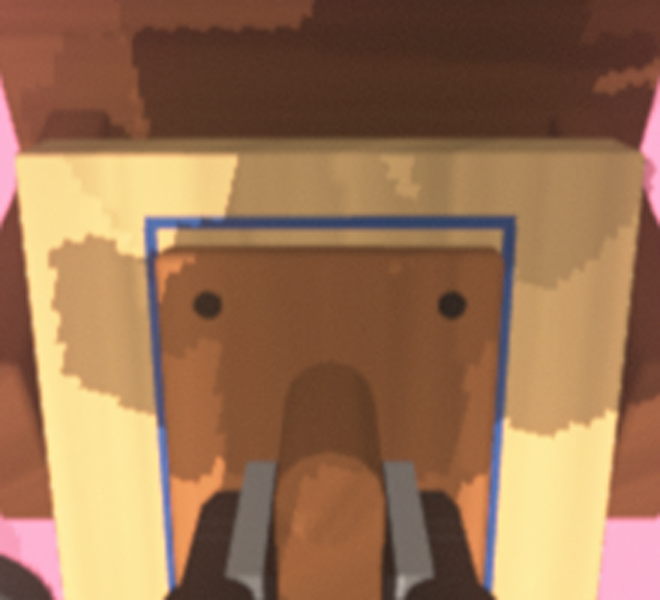

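```bash
python3 - <<'E' 2>&1 | grep -v -i gimbal
from im import *
g=.004
while g>-.006:
    g-=.001 if g>.0015 else .0005
    bot.line_to(tcp(g,-.0003,-.0015),r,v=.02); bot.dwell(.15)
    o=telemetry.get_obs(); F=BR.T@o['wrist_force']; M=BR.T@o['wrist_torque']
    print(round(g*1e3,1),F.round(2),M.round(3),((BR.T@(o['eef_pos']-tcp(0)))*1e3).round(2),round(o['time'],2))
    if F[2]>5 or o['time']>26: break
snap("w_d",0)
E
```

```text
3.0 [ 0.11 -0.79 -0.45] [0.039 0.514 0.037] [-0.37 -1.52  2.96] 15.21
2.0 [-0.42 -0.06 -0.98] [ 0.016  0.549 -0.037] [-0.28 -1.5   2.01] 15.61
1.0 [-0.42  0.63 -0.88] [-0.005  0.521  0.013] [-0.3  -1.52  0.98] 16.01
0.5 [-0.64  0.03 -0.09] [ 0.     0.484 -0.007] [-0.27 -1.52  0.51] 16.41
0.0 [-0.58  0.06  0.39] [ 0.014  0.485 -0.009] [-0.12 -1.48  0.13] 16.81
-0.5 [-3.25  0.02  6.53] [-0.013  1.027  0.002] [-0.08 -1.45  0.05] 17.21
17.2083 F board frame [-3.25  0.02  6.53] T [-0.237  1.    -0.004] pos in board mm [-0.08 -1.45  0.05] [ 0.   65.63 12.65] 0.178
```

View pics/w_d_c.png

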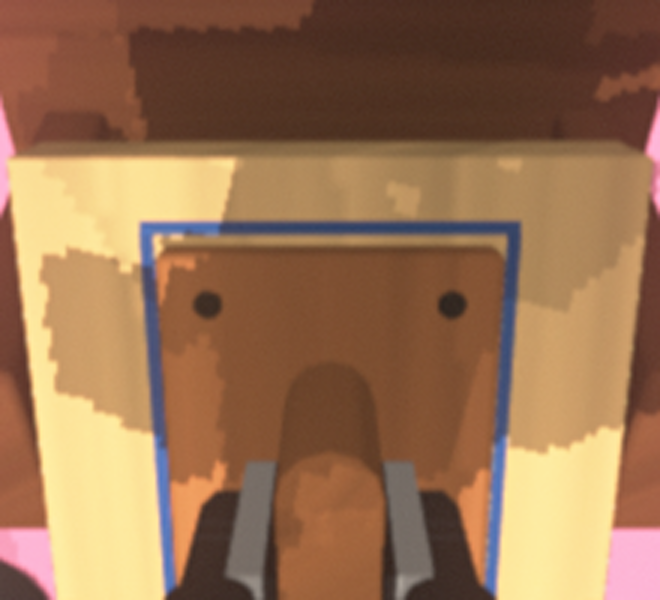

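```bash
python3 - <<'E' 2>&1 | grep -v -i gimbal
from im import *
bot.dwell(1.0)
snap("w_e",0)
im=optics.camera("side"); b=cv2.cvtColor(im,cv2.COLOR_RGB2BGR)
cv2.imwrite("pics/s_e.png",cv2.resize(b[120:210,270:350],None,fx=6,fy=6,interpolation=2))
im=optics.camera("top"); b=cv2.cvtColor(im,cv2.COLOR_RGB2BGR)
cv2.imwrite("pics/t_e.png",b)
E
```

```text
18.2583 F board frame [-2.12  0.12  6.3 ] T [-0.293  0.997  0.019] pos in board mm [-0.11 -1.46  0.04] [-1.000e-02  6.563e+01  1.265e+01] 0.174
```

View pics/s_e.png

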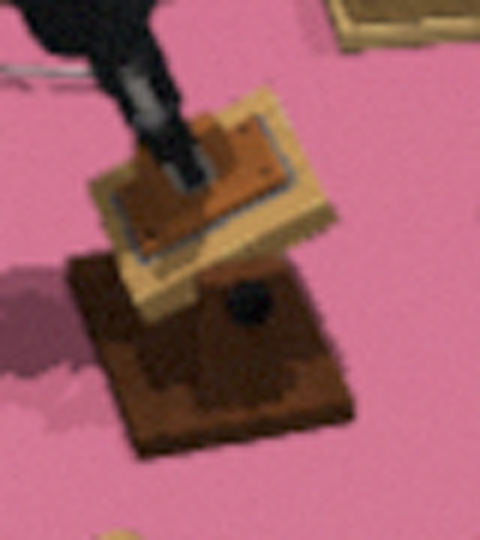

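View pics/t_e.png

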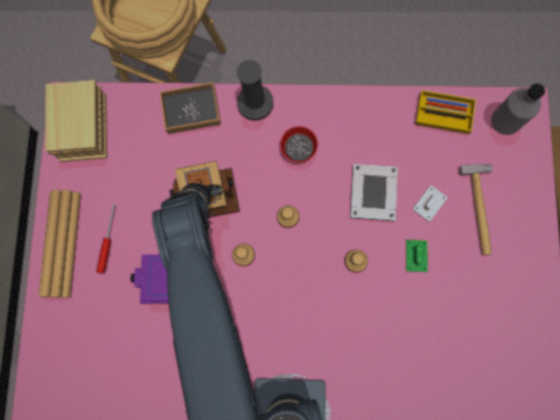

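```bash
python3 -c "
from station import finish_job
print(finish_job())"
```

```text
the job is handed in; nothing more can be done
None
```

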